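# Turn the reversed connector in its slot

## Task

On the small plywood board three grey connectors lie in three slots, and one of them lies the wrong way round: its cable tail is at the closed end of its slot instead of at the end with the gap, where the other two have theirs. Lift that connector out, turn it end for end and put it back the right way up in its slot, flat on the board between the guides, its tail towards the gap and the other two connectors left as they are.

Things in the scene. Friction and masses are not known exactly. Their poses are not given: they have to be found in the camera images.
- board: fixed plywood board 140 x 300 x 8 mm with three parallel slots along its short side (x), 95 mm apart along y, floor 8 mm above the table. Origin: centre of its underside. x points from the slots' closed ends to their cable ends, z up. Each slot is 44 mm wide, 120 mm long inside: full-width stop at its -x end; at +x two stubs with a 20 mm gap for the cable.
- conn_a_center (a point): the reversed connector, in any of the slots: dark grey, 34 mm wide, 98 long, 22 high, 60 g, lying flat. Point: its centre, 11 mm above its underside. Its +y points to the slim cable tail (at the start: to the board's -x), -y to the pins, z up. Grasp across x here: the solid block, 34 mm wide, spans y -33 to +16 mm; pin shroud, 30 wide, -49 to -33.
- conn_a_tail (a point): a point on the same connector, 45 mm from its centre along its +y, near the end of the cable tail, which spans y +16 to +49 mm. Axes as the connector's.
- conn_b_center (a point): a connector that lies the right way round, the same kind as conn_a: its +y points along the board's +x. This point is its centre.
- conn_c_center (a point): the other connector that lies the right way round, the same kind as conn_a: its +y points along the board's +x. This point is its centre.
- slot_left (a point): the middle of the slot at y = +95 mm of the board: where the centre of a seated connector lies, 19 mm above the table. Axes as the board's. The slots' aluminium guides and stops are 26 mm tall above the table; the 8 mm thick guides stand only 30 to 60 mm either way from here along x, so both sides are open for fingers between them.
- slot_middle (a point): the same point of the slot at y = 0 of the board. Axes as the board's.
- slot_right (a point): the same point of the slot at y = -95 mm of the board. Axes as the board's.
There are look-alikes about, which are no part of the job. Leave any orange or purple look-alike of the part that bears conn_a_center alone.

How it is judged:
By the outcome, as a careful person would: the job done as asked, in the order asked, and still so for the second after the job is handed in, with the robot touching nothing.
It also fails if it takes over 35 s, if anything falls off the work surface, if the arm or the gripper's body presses on something with over 40 N, if the wrist force passes 120 N, or if a joint passes its speed limit or range.

## Robot

A 6-joint arm with a two-finger parallel gripper is mounted at the origin on the work surface; the furniture and walls round the work are solid. World frame = base frame: x ahead of the robot, y to its left, z up, the work surface at z = 0. Lengths are in m, angles in rad, forces in N, time in s.
With the tool pointing down it reaches from about 0.35 to 0.975 m from the base axis. Payload 4.9 kg.
Tool frame: the origin (TCP) lies at the very end of the fingers, on their centre line; the grasp point (between the pads) lies 19 mm behind it; x points along the fingers, y is the direction in which the jaws open and shut, and the axes are right-handed (so a half turn about x gives the same grasp; the last joint's range is limited). The gripper opens to 85 mm and grips with 20 to 120 N. Pads are 22 mm wide; open, the fingers measure 114 mm over their backs; the gripper's body (76 mm by 85 mm) begins 54 mm behind the grasp point. The pads swing forward as they close: fully open they stand 13 mm farther back than shut.
Start: joints at [-1.461, 0.053, 1.613, -0, 1.476, -0.119], TCP at [0.142, -0.609, 0.231] pointing down, gripper open.
Joint ranges: [-3.01, 3.01], [-1.01, 2.22], [0.06, 2.58], [-1.02, 4.17], [0.09, 2.62], [-3.14, 3.14]. Speed limits (rad/s): [2.57, 2.57, 3.14, 3.14, 3.14, 3.14].

## Interface

Orientations are given as a rotation vector (axis times angle).
In Python, from station import ctrl gives the robot as it stands. The module is installed in compiled form; this text tells all that it offers.
- The arm moves only by the shell command python3 -m handwheel 'ROWS' [FORCE]. ROWS is JSON, one flat list of numbers, 7 for each row, row after row: the opening, from 0 (shut) to 1 (fully open), then the shift along the tool's x, y, z in m, then the turn, a rotation vector about the tool's x, y, z in degrees. A call has 1 to 12 rows; each row is the pose to reach, as a shift and turn from the pose commanded when the call began, along the tool's axes at that moment; what a row does not reach only later rows make up. A row lasts 1/12 s, in which the tool goes at most 41.7 mm and 7.16 degrees, less where a joint would pass 70% of its speed; a pose out of reach is approached as far as the arm can. A call with a gripper value outside its range is refused whole. The fingers move at their own pace and stop on an object; FORCE is the grip in N (left out, the last holds). Time passes only in rows, so rows that repeat a pose let the fingers close. It gives the time, the measured TCP pose, the force and the opening at its end, in the units of the state.
- ctrl.get_obs(): the state, without advancing time (a new reading comes with each control period).
- ctrl.get_image(name): name is "side" or "top"; returns (picture, depth): 420x560x3 uint8, blue, green, red; 420x560 float32, m along the optical axis (not along the pixel's ray), 0 where there is no reading.
- ctrl.camera_params(name): a dict with "fov_y" (degrees; the focal length in pixels is half the picture's height over the tangent of half this angle, whatever the lens; pixels are square), "cx", "cy" (the principal point, pixels), "dist_coeffs" ([k1, k2, p1, p2, k3] as OpenCV has them; the pictures are not rectified), "R" (3x3) and "t" (3): a world point X has camera coordinates R X + t. Camera axes: x right, y down, z forward; pixel columns grow to the right and rows downward; lengths in m; the calibration is good to about 2 mm. A picture is of the moment at which its call begins. camera_params takes no time and is no camera call.
- ctrl.finish_job(): hands the job in, once; it reports no verdict.
The state is a dict: "t": time; "q": joint angles; "dq": joint speeds; "effort": joint torques, N m; "tool_pos": TCP position; "tool_rot": TCP orientation; "contact_force": force on the tool from outside, world axes, zero at the start; "wrist_torque": the same for the moment, N m; "opening": finger opening in m.
Only numpy, scipy, OpenCV 4.12 (cv2) and the standard library are available. Lean on these libraries where they do the work, as an engineer would, in place of code of your own. Each camera call takes 0.05 s, during which the arm holds its last target.

## Working session

There is one attempt and no reset: what is moved stays moved. The work goes in short steps, Python scripts to look and compute and a shell command to move; the robot and the scene stay as the last step left them, time stands still between calls to the robot, and variables do not carry over. Pictures are saved under pics/ and viewed, and the job is handed in when it is done.

```bash
mkdir -p pics; python3 - <<'E'
from station import ctrl
import cv2,numpy as np
o=ctrl.get_obs()
for k,v in o.items(): print(k,np.round(v,4))
for n in("top","side"):
    p,d=ctrl.get_image(n); cv2.imwrite(f"pics/{n}0.png",p); np.save(f"pics/{n}0.npy",d)
    print(n,ctrl.camera_params(n))
E
```

```text
t 0.0
q [-1.461   0.0533  1.6143  0.      1.476  -0.119 ]
dq [ 0.0003 -0.0003  0.0004 -0.0003 -0.0009 -0.0023]
effort [ 1.40000e-03 -3.93680e+01 -3.70179e+01  0.00000e+00  7.10000e-03
  0.00000e+00]
tool_pos [ 0.1417 -0.6081  0.2301]
tool_rot [ 2.1012  0.2435 -2.1011]
contact_force [-0.7805 -0.2855 -0.2261]
wrist_torque [-0.0568  0.0007  0.0094]
opening 0.0852
top {'fov_y': 54.55579649587616, 'cx': 275.1193541091557, 'cy': 206.76253302011955, 'dist_coeffs': array([-0.01958752,  0.        ,  0.        ,  0.        ,  0.        ]), 'R': array([[ 0.01788544, -0.99965003, -0.0194915 ],
       [-0.99676395, -0.01629901, -0.07871445],
       [ 0.07836921,  0.02083627, -0.99670664]]), 't': array([-0.05107822,  0.48778751,  0.87825238])}
side {'fov_y': 46.97586154006238, 'cx': 282.3524128645143, 'cy': 213.69614284151385, 'dist_coeffs': array([0.0216494, 0.       , 0.       , 0.       , 0.       ]), 'R': array([[ 0.97741263, -0.21123361, -0.00670146],
       [-0.12925099, -0.57237626, -0.80974045],
       [ 0.16720864,  0.79231671, -0.58674994]]), 't': array([-0.49138778,  0.0714454 ,  0.97108617])}
```

View pics/top0.png

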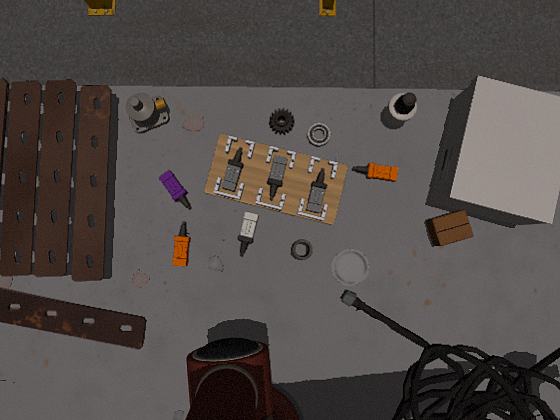

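View pics/side0.png

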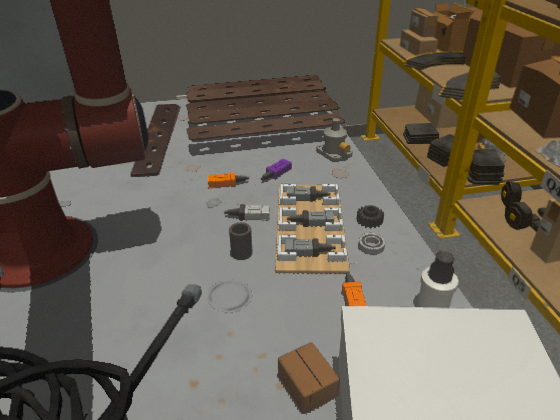

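```bash
python3 - <<'E'
import cv2
p=cv2.imread("pics/top0.png")[125:230,195:355]
cv2.imwrite("pics/top0c.png",cv2.resize(p,None,fx=5,fy=5,interpolation=cv2.INTER_CUBIC))
p=cv2.imread("pics/side0.png")[170:280,265:365]
cv2.imwrite("pics/side0c.png",cv2.resize(p,None,fx=5,fy=5,interpolation=cv2.INTER_CUBIC))
E
```

```text
(no output)
```

View pics/top0c.png

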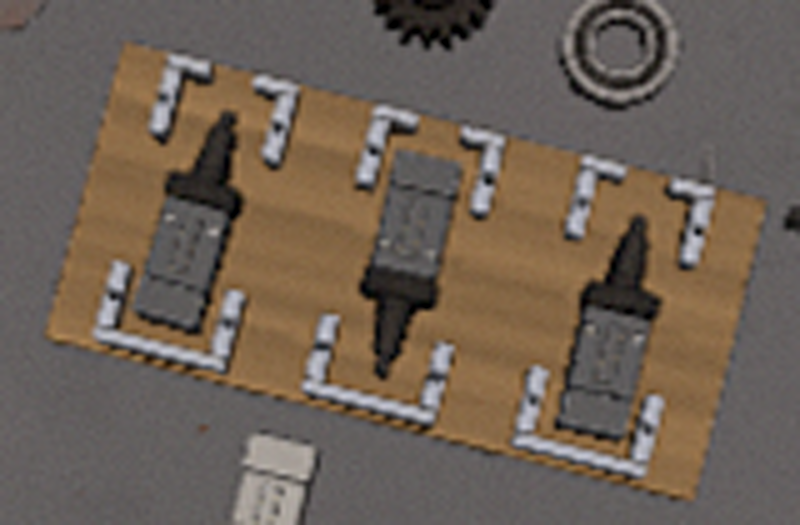

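View pics/side0c.png

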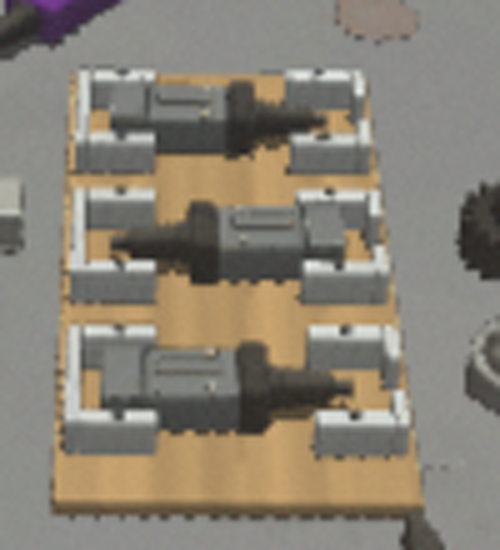

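```bash
cat > h.py <<'E'
import cv2,numpy as np
from station import ctrl
def px2w(n,px,z):
    c=ctrl.camera_params(n); f=210/np.tan(np.radians(c["fov_y"]/2))
    K=np.array([[f,0,c["cx"]],[0,f,c["cy"]],[0,0,1]])
    u=cv2.undistortPoints(np.array(px,float).reshape(-1,1,2),K,c["dist_coeffs"])[:,0]
    r=np.c_[u,np.ones(len(u))]@c["R"]; C=-c["R"].T@c["t"]
    return C+r*((np.asarray(z)-C[2])/r[:,2])[:,None]
def w2px(n,X):
    c=ctrl.camera_params(n); f=210/np.tan(np.radians(c["fov_y"]/2))
    K=np.array([[f,0,c["cx"]],[0,f,c["cy"]],[0,0,1]])
    return cv2.projectPoints(np.array(X,float).reshape(-1,1,3),cv2.Rodrigues(c["R"])[0],c["t"],K,c["dist_coeffs"])[0][:,0]
def crop(px,off,s): return (np.array(px,float)+.5)/s-.5+off
E
python3 - <<'E'
from h import *
b=px2w("top",crop([(125,43),(765,203),(693,498),(48,340)],(195,125),5),[.008]*4)
print(b.round(4)); print([np.linalg.norm(b[i]-b[(i+1)%4]).round(4) for i in range(4)]); c=b.mean(0)
ly=(b[0]+b[3]-b[1]-b[2])[:2]; yaw=np.arctan2(ly[1],ly[0])-np.pi/2
lx=(b[0]+b[1]-b[2]-b[3])[:2]
print(c.round(4),np.degrees(yaw),np.degrees(np.arctan2(lx[1],lx[0])))
bs=px2w("side",crop([(70,70),(368,70),(422,510),(52,510)],(265,170),5),[.008]*4)
print("side",bs.round(4),bs.mean(0))
a=px2w("top",crop([(395,150),(462,160),(382,378),(365,293),(433,305),(375,268),(442,276)],(195,125),5),[.030,.03,.019,.028,.028,.03,.03])
R=np.array([[np.cos(yaw),np.sin(yaw)],[-np.sin(yaw),np.cos(yaw)]])
print("a in board",((a[:,:2]-c[:2])@R.T*1000).round(1))
# depth check
d=np.load("pics/top0.npy")
for p in [(279,170),(262,195),(230,175)]:
    u=p; dd=d[p[1],p[0]]; 
    cp=ctrl.camera_params("top"); 
    zs=np.linspace(0,.06,61); P=px2w("top",[p]*61,zs); zz=(P@cp["R"].T+cp["t"])[:,2]
    print(p,np.interp(-dd,-zz,zs))
# overlay
p,_=ctrl.get_image("top")
def bw(x,y,z): return [*(c[:2]+R.T@np.array([x,y])),z]
im=cv2.resize(p[125:230,195:355],None,fx=5,fy=5,interpolation=cv2.INTER_CUBIC)
def poly(pts,col,n="top"):
    q=w2px(n,[bw(*k) for k in pts]); q=(q-np.array((195,125))+.5)*5-.5
    cv2.polylines(im,[q.round().astype(np.int32)],True,col,1)
poly([(-.07,-.15,.008),(.07,-.15,.008),(.07,.15,.008),(-.07,.15,.008)],(0,0,255))
for y in(-.095,0,.095): poly([(-.06,y-.022,.026),(.06,y-.022,.026),(.06,y+.022,.026),(-.06,y+.022,.026)],(0,255,0))
cv2.imwrite("pics/ov.png",im)
E
```

```text
[[ 0.6548  0.0865  0.008 ]
 [ 0.5855 -0.2033  0.008 ]
 [ 0.4528 -0.1719  0.008 ]
 [ 0.5187  0.1172  0.008 ]]
[np.float64(0.298), np.float64(0.1364), np.float64(0.2966), np.float64(0.1395)]
[ 0.553  -0.0429  0.008 ] -13.149200062219004 -13.000100362664112
side [[ 0.5199  0.1212  0.008 ]
 [ 0.6578  0.0898  0.008 ]
 [ 0.585  -0.2069  0.008 ]
 [ 0.4505 -0.1769  0.008 ]] [ 0.55330848 -0.04322694  0.008     ]
a in board [[ 47.2  16.5]
 [ 49.9 -13.2]
 [-50.9  -2.2]
 [-17.2  13.8]
 [-15.1 -16.4]
 [ -5.7  12.1]
 [ -2.  -17.2]]
(279, 170) 0.029896014044448728
(262, 195) 0.0062828939563700946
(230, 175) 0.030568722623561573
```

View pics/ov.png

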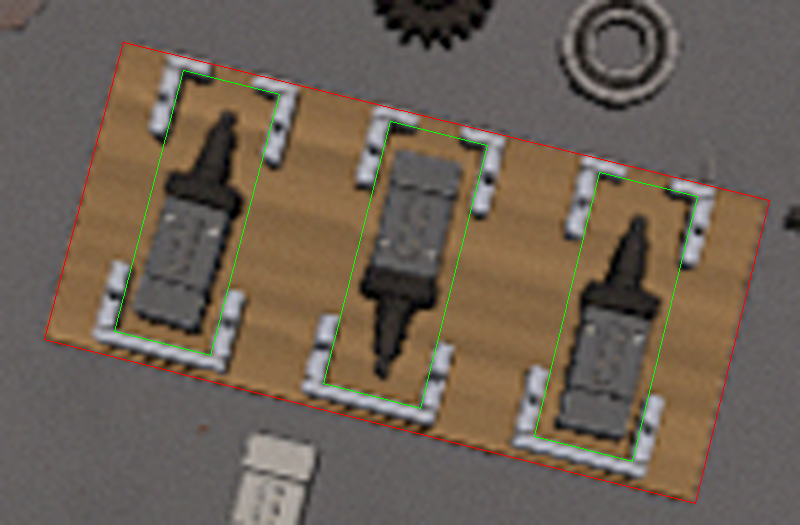

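Image reading: the middle connector, block at (279,165) and tail at (272,195) in the top view, has its tail at the closed end, so it is conn_a. The side view agrees. Not to be touched:
- Right-way connectors at (231,172) and (317,192)
- White look-alike at (248,233)
- Orange look-alikes at (180,248) and (382,172)
- Purple look-alike at (174,188)

The overlay of the board model fits the guides well.

```bash
cat >> h.py <<'E'
from scipy.spatial.transform import Rotation as Ro
C0=np.array([.5532,-.0430]); YAW=np.radians(-13.1)
def bw(x,y,z):
    c,s=np.cos(YAW),np.sin(YAW); return np.array([C0[0]+c*x-s*y,C0[1]+s*x+c*y,z])
def state():
    o=ctrl.get_obs(); R=Ro.from_rotvec(o["tool_rot"]); return o,np.array(o["tool_pos"]),R
def tgtrot(deg): # tool x down, tool y at world azimuth deg
    a=np.radians(deg); y=np.array([np.cos(a),np.sin(a),0]); x=np.array([0,0,-1.]); return Ro.from_matrix(np.c_[x,y,np.cross(x,y)])
def go(p,deg):
    o,t,R=state(); T=tgtrot(deg)
    print("t",o["t"],"tcp",t.round(4),"q",np.round(o["q"],3),"yaz",np.degrees(np.arctan2(R.as_matrix()[1,1],R.as_matrix()[0,1])).round(2),"F",np.round(o["contact_force"],1),"open",round(o["opening"],4))
    print("shift mm",(R.inv().apply(p-t)*1000).round(1),"turn deg",np.degrees((R.inv()*T).as_rotvec()).round(2))
E
python3 - <<'E'
from h import *
for d in (-90,90,76.9,-103.1): go(bw(0,0,.2),d); go(bw(0,0,.1),d)
d=np.load("pics/top0.npy"); c=ctrl.camera_params("top"); f=210/np.tan(np.radians(c["fov_y"]/2))
v,u=np.mgrid[:420,:560]; P=np.stack([(u-c["cx"])/f*d,(v-c["cy"])/f*d,d],-1).reshape(-1,3)
P=P[d.ravel()>0]; W=(P-c["t"])@c["R"]
for s in np.linspace(0,1,13):
    q=np.array([.142,-.608])*(1-s)+C0*s; m=np.hypot(*(W[:,:2]-q).T)<.08
    print(q.round(2),W[m,2].max().round(3) if m.any() else None)
m=(W[:,0]>.2)&(W[:,1]<-.3)&(W[:,1]>-.9);print(np.percentile(W[m,2],[50,90,99]))
E
```

```text
t 0.15 tcp [ 0.1417 -0.6082  0.2303] q [-1.461  0.053  1.614  0.     1.476 -0.119] yaz -76.89 F [ 0.2 -0.6 -0.3] open 0.0856
shift mm [  31.2 -457.1 -529. ] turn deg [13.11 -0.    0.1 ]
t 0.15 tcp [ 0.1417 -0.6082  0.2303] q [-1.461  0.053  1.614  0.     1.476 -0.119] yaz -76.89 F [ 0.2 -0.6 -0.3] open 0.0856
shift mm [ 131.2 -457.  -528.9] turn deg [13.11 -0.    0.1 ]
t 0.15 tcp [ 0.1417 -0.6082  0.2303] q [-1.461  0.053  1.614  0.     1.476 -0.119] yaz -76.89 F [ 0.2 -0.6 -0.3] open 0.0856
shift mm [  31.2 -457.1 -529. ] turn deg [-1.6689e+02 -1.4000e-01 -0.0000e+00]
t 0.15 tcp [ 0.1417 -0.6082  0.2303] q [-1.461  0.053  1.614  0.     1.476 -0.119] yaz -76.89 F [ 0.2 -0.6 -0.3] open 0.0856
shift mm [ 131.2 -457.  -528.9] turn deg [-1.6689e+02 -1.4000e-01 -0.0000e+00]
t 0.15 tcp [ 0.1417 -0.6082  0.2303] q [-1.461  0.053  1.614  0.     1.476 -0.119] yaz -76.89 F [ 0.2 -0.6 -0.3] open 0.0856
shift mm [  31.2 -457.1 -529. ] turn deg [-1.5379e+02 -1.3000e-01  1.0000e-02]
t 0.15 tcp [ 0.1417 -0.6082  0.2303] q [-1.461  0.053  1.614  0.     1.476 -0.119] yaz -76.89 F [ 0.2 -0.6 -0.3] open 0.0856
shift mm [ 131.2 -457.  -528.9] turn deg [-1.5379e+02 -1.3000e-01  1.0000e-02]
t 0.15 tcp [ 0.1417 -0.6082  0.2303] q [-1.461  0.053  1.614  0.     1.476 -0.119] yaz -76.89 F [ 0.2 -0.6 -0.3] open 0.0856
shift mm [  31.2 -457.1 -529. ] turn deg [2.621e+01 1.000e-02 1.000e-01]
t 0.15 tcp [ 0.1417 -0.6082  0.2303] q [-1.461  0.053  1.614  0.     1.476 -0.119] yaz -76.89 F [ 0.2 -0.6 -0.3] open 0.0856
shift mm [ 131.2 -457.  -528.9] turn deg [2.621e+01 1.000e-02 1.000e-01]
[ 0.14 -0.61] 0.062
[ 0.18 -0.56] 0.055
[ 0.21 -0.51] 0.054
[ 0.24 -0.47] 0.053
[ 0.28 -0.42] 0.049
[ 0.31 -0.37] 0.006
[ 0.35 -0.33] 0.006
[ 0.38 -0.28] 0.006
[ 0.42 -0.23] 0.012
[ 0.45 -0.18] 0.065
[ 0.48 -0.14] 0.066
[ 0.52 -0.09] 0.035
[ 0.55 -0.04] 0.035
[0.00072883 0.11946037 0.12153855]
```

```bash
python3 -m handwheel '[1,3,-40,-44,2,0,0]' 2>&1 | head -3; python3 -c "
from h import *
go(bw(-.001,0,.13),-101.5)"
```

```text
t: 0.23
tool_pos: [0.1626, -0.5774, 0.2284]
tool_rot: [2.12, 0.199, -2.124]
t 0.2333 tcp [ 0.1626 -0.5774  0.2284] q [-1.419 -0.005  1.676 -0.002  1.469 -0.037] yaz -79.21 F [-0.4  0.8  1.2] open 0.0854
shift mm [  97.  -452.4 -483. ] turn deg [22.29  0.1  -0.08]
```

That row was typed in mm where the interface takes m. The per-row cap limited it to 37 mm in the intended direction, so no harm was done. I use metres from here on.

```bash
python3 -m handwheel '[1,0.005,-0.026,-0.028,2,0,0, 1,0.01,-0.054,-0.058,4,0,0, 1,0.015,-0.081,-0.087,6,0,0, 1,0.02,-0.108,-0.116,8,0,0, 1,0.025,-0.135,-0.145,10,0,0, 1,0.03,-0.162,-0.173,12,0,0, 1,0.035,-0.189,-0.202,14,0,0, 1,0.04,-0.216,-0.231,16,0,0, 1,0.045,-0.243,-0.26,18,0,0, 1,0.05,-0.27,-0.289,20,0,0, 1,0.055,-0.297,-0.318,21,0,0, 1,0.06,-0.324,-0.346,22.3,0,0]' ; python3 -c "
from h import *
go(bw(-.001,0,.13),-101.5)"
```

```text
t: 1.23
tool_pos: [0.4432, -0.1879, 0.1689]
tool_rot: [-2.119, 0.209, 2.118]
contact_force: [-0.5, -0.2, -0.0]
opening: 0.0854
t 1.2333 tcp [ 0.4432 -0.1879  0.1689] q [-0.556 -0.256  2.004  0.     1.393  1.211] yaz -101.25 F [-0.5 -0.2 -0. ] open 0.0854
shift mm [  38.9 -163.6  -78.6] turn deg [ 0.25 -0.02 -0.  ]
```

```bash
python3 -m handwheel '[1,0.007,-0.032,-0.016,0,0,0, 1,0.014,-0.064,-0.032,0,0,0, 1,0.021,-0.096,-0.047,0,0,0, 1,0.028,-0.125,-0.06,0,0,0, 1,0.034,-0.145,-0.07,0,0,0, 1,0.038,-0.16,-0.077,0.2,0,0, 1,0.038,-0.16,-0.077,0.2,0,0, 1,0.038,-0.16,-0.077,0.2,0,0]' ; python3 - <<'E'
from h import *
go(bw(-.001,0,.03),-101.5)
p,_=ctrl.get_image("top");cv2.imwrite("pics/t1.png",cv2.resize(p[100:260,180:380],None,fx=4,fy=3.75*4/3.75))
p,_=ctrl.get_image("side");cv2.imwrite("pics/s1.png",cv2.resize(p[120:300,230:400],None,fx=4,fy=3.3*4/3.3)[:600])
E
```

```text
t: 1.9
tool_pos: [0.5487, -0.0473, 0.1305]
tool_rot: [-2.116, 0.21, 2.12]
contact_force: [-0.7, -0.5, 1.4]
opening: 0.0855
t 1.9 tcp [ 0.5487 -0.0473  0.1305] q [-0.221 -0.039  1.878 -0.     1.304  1.547] yaz -101.29 F [-0.7 -0.5  1.4] open 0.0855
shift mm [100.5  -5.2  -2.7] turn deg [ 0.21  0.09 -0.02]
```

View pics/s1.png

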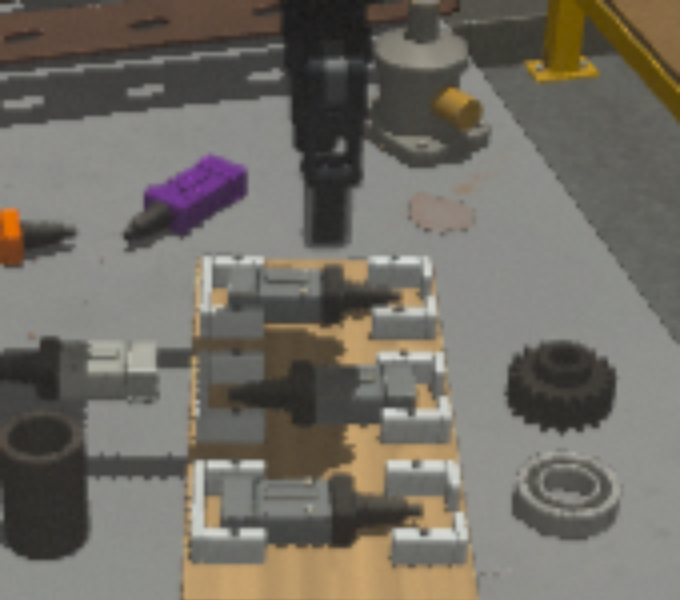

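Side view: the gripper hangs over the middle slot, with its fingers at about (325,240) in the crop at z = 0.13, and the connectors are undisturbed. Descending in two steps.

```bash
python3 -m handwheel '[1,0.015,-0.004,-0.002,0,0,0, 1,0.04,-0.005,-0.003,0,0,0, 1,0.065,-0.005,-0.003,0,0,0, 1,0.08,-0.005,-0.003,0,0,0, 1,0.09,-0.005,-0.003,0,0,0, 1,0.09,-0.005,-0.003,0,0,0, 1,0.09,-0.005,-0.003,0,0,0]' ; python3 - <<'E'
from h import *
go(bw(-.001,0,.012),-101.5)
p,_=ctrl.get_image("side");cv2.imwrite("pics/s2.png",cv2.resize(p[140:290,250:400],None,fx=4,fy=4))
E
```

```text
t: 2.58
tool_pos: [0.5529, -0.0442, 0.0415]
tool_rot: [-2.116, 0.212, 2.116]
contact_force: [0.0, -0.3, -0.1]
opening: 0.0852
t 2.5833 tcp [ 0.5529 -0.0442  0.0415] q [-0.214  0.084  1.918 -0.     1.139  1.557] yaz -101.45 F [ 0.  -0.3 -0.1] open 0.0852
shift mm [29.5 -1.3  1. ] turn deg [ 0.05 -0.   -0.  ]
```

View pics/s2.png

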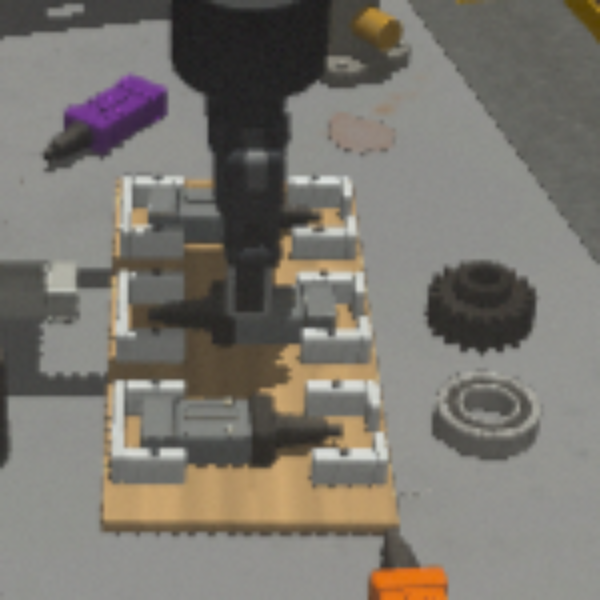

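The fingers stand between the guide pairs, with the near finger at (245,290) in the crop. Going down and gripping.

```bash
python3 -m handwheel '[1,0.01,-0.001,0.001,0,0,0, 1,0.02,-0.001,0.001,0,0,0, 1,0.027,-0.001,0.001,0,0,0, 1,0.03,-0.001,0.001,0,0,0, 1,0.03,-0.001,0.001,0,0,0, 0.2,0.03,-0.001,0.001,0,0,0, 0.2,0.03,-0.001,0.001,0,0,0, 0.2,0.03,-0.001,0.001,0,0,0, 0.2,0.03,-0.001,0.001,0,0,0, 0.2,0.03,-0.001,0.001,0,0,0, 0.2,0.03,-0.001,0.001,0,0,0, 0.2,0.03,-0.001,0.001,0,0,0]' 40; python3 - <<'E'
from h import *
go(bw(-.001,0,.012),-101.5)
E
```

```text
t: 3.63
tool_pos: [0.5528, -0.0424, 0.0118]
tool_rot: [-2.118, 0.211, 2.116]
contact_force: [-0.1, -1.1, 2.9]
opening: 0.0329
t 3.6333 tcp [ 0.5528 -0.0424  0.0118] q [-0.211  0.128  1.929  0.     1.083  1.559] yaz -101.39 F [-0.1 -1.1  2.9] open 0.0329
shift mm [-0.2  0.4  0.5] turn deg [ 0.11 -0.07  0.  ]
```

```bash
python3 -m handwheel '[0.2,-0.005,0,0,0,0,0, 0.2,-0.015,0,0,0,0,0, 0.2,-0.03,0,0,0,0,0, 0.2,-0.05,0,0,0,0,0, 0.2,-0.065,0,0,0,0,0, 0.2,-0.075,0,0,0,0,0, 0.2,-0.08,0,0,0,0,0, 0.2,-0.08,0,0,0,0,0, 0.2,-0.08,0,0,0,0,0]'; python3 - <<'E'
from h import *
go(bw(0,0,.092),76.9)
p,_=ctrl.get_image("side");cv2.imwrite("pics/s3.png",cv2.resize(p[120:290,230:400],None,fx=3.5,fy=3.5))
p,_=ctrl.get_image("top");cv2.imwrite("pics/t3.png",cv2.resize(p[100:250,180:380],None,fx=4,fy=4))
E
```

```text
t: 4.38
tool_pos: [0.5519, -0.0423, 0.0909]
tool_rot: [-2.116, 0.211, 2.117]
contact_force: [-0.1, -0.2, -1.7]
opening: 0.0332
t 4.3833 tcp [ 0.5519 -0.0423  0.0909] q [-0.211  0.014  1.898  0.     1.231  1.559] yaz -101.39 F [-0.1 -0.2 -1.7] open 0.0332
shift mm [-1.1  0.5 -1.4] turn deg [-1.7829e+02 -0.0000e+00  5.0000e-02]
```

View pics/s3.png

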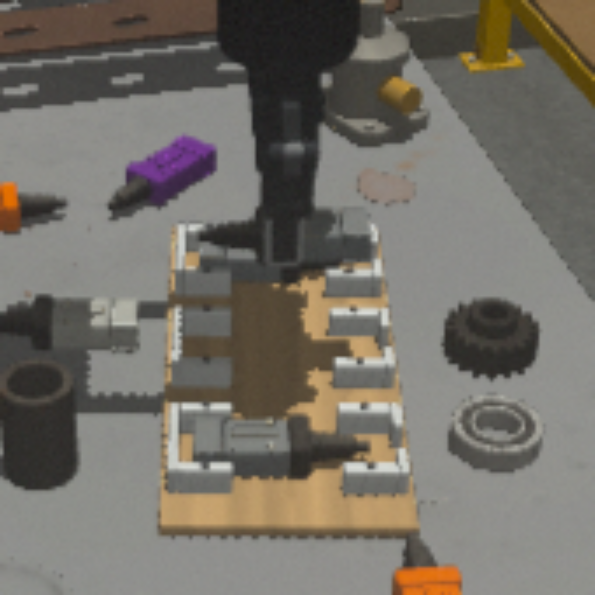

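View pics/t3.png

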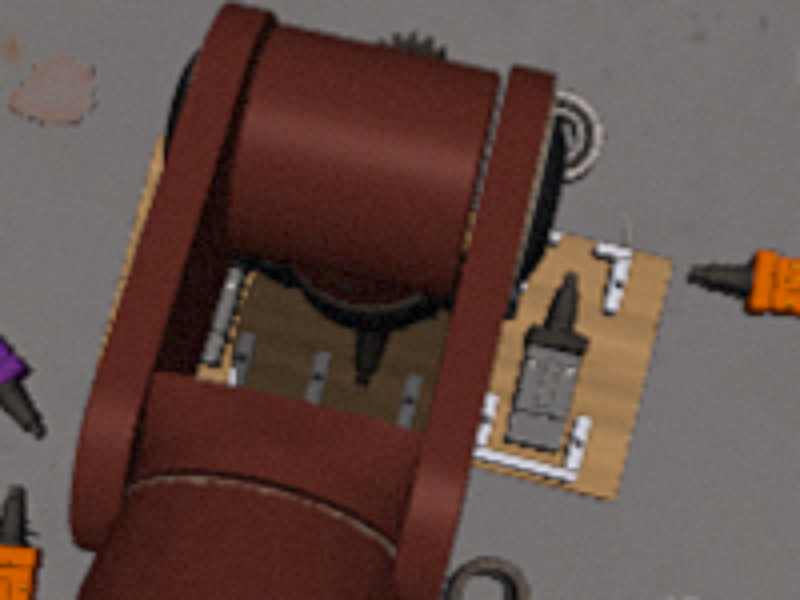

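The connector is held level, with its tail at (205,235) and its pins at (370,230) in the side crop, and the middle slot is empty. Turning it now, −178.3° about the tool's x.

```bash
python3 -m handwheel '[0.2,0,0,0,-4,0,0, 0.2,0,0,0,-11,0,0, 0.2,0,0,0,-18,0,0, 0.2,0,0,0,-25,0,0, 0.2,0,0,0,-32,0,0, 0.2,0,0,0,-39,0,0, 0.2,0,0,0,-46,0,0, 0.2,0,0,0,-53,0,0, 0.2,0,0,0,-60,0,0, 0.2,0,0,0,-67,0,0, 0.2,0,0,0,-74,0,0, 0.2,0,0,0,-81,0,0]'; python3 -m handwheel '[0.2,0,0,0,-7,0,0, 0.2,0,0,0,-14,0,0, 0.2,0,0,0,-21,0,0, 0.2,0,0,0,-28,0,0, 0.2,0,0,0,-35,0,0, 0.2,0,0,0,-42,0,0, 0.2,0,0,0,-49,0,0, 0.2,0,0,0,-56,0,0, 0.2,0,0,0,-63,0,0, 0.2,0,0,0,-70,0,0, 0.2,0,0,0,-77,0,0, 0.2,0,0,0,-84,0,0]';python3 -m handwheel '[0.2,0,0,0,-6,0,0, 0.2,0,0,0,-10,0,0, 0.2,0,0,0,-13.3,0,0, 0.2,0,0,0,-13.3,0,0, 0.2,0,0,0,-13.3,0,0, 0.2,0,0,0,-13.3,0,0]'; python3 - <<'E'
from h import *
go(bw(0,0,.092),76.9)
p,_=ctrl.get_image("side");cv2.imwrite("pics/s4.png",cv2.resize(p[150:250,270:370],None,fx=6,fy=6,interpolation=cv2.INTER_CUBIC))
p,_=ctrl.get_image("top");cv2.imwrite("pics/t4.png",cv2.resize(p[100:250,180:380],None,fx=4,fy=4))
E
```

```text
t: 5.48
tool_pos: [0.5513, -0.0422, 0.0898]
tool_rot: [1.461, 1.025, -1.464]
contact_force: [-0.0, -0.5, 0.1]
opening: 0.0331
t: 6.48
tool_pos: [0.5514, -0.0422, 0.0898]
tool_rot: [0.357, 1.544, -0.357]
contact_force: [0.3, 0.5, -0.9]
opening: 0.0331
t: 6.98
tool_pos: [0.5518, -0.0423, 0.0905]
tool_rot: [0.18, 1.564, -0.18]
contact_force: [0.2, -0.7, -1.6]
opening: 0.033
t 6.9833 tcp [ 0.5518 -0.0423  0.0905] q [-0.211  0.014  1.898  0.     1.231 -1.552] yaz 76.84 F [ 0.2 -0.7 -1.6] open 0.033
shift mm [-1.5 -0.4  1.5] turn deg [-0.06 -0.07  0.  ]
```

View pics/s4.png

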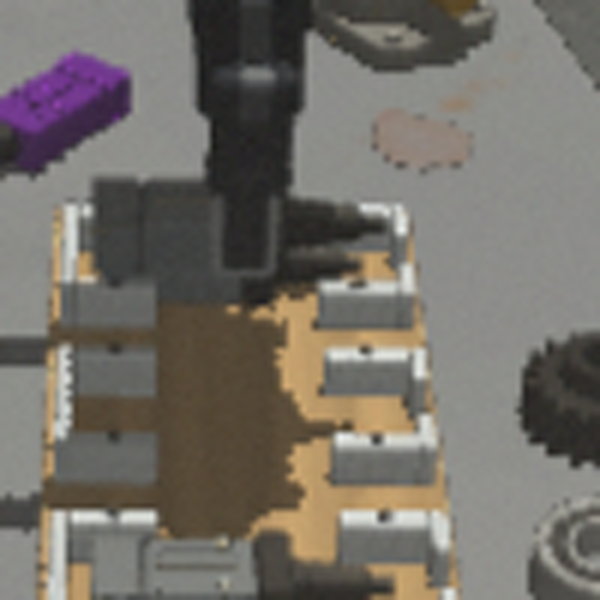

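View pics/t4.png

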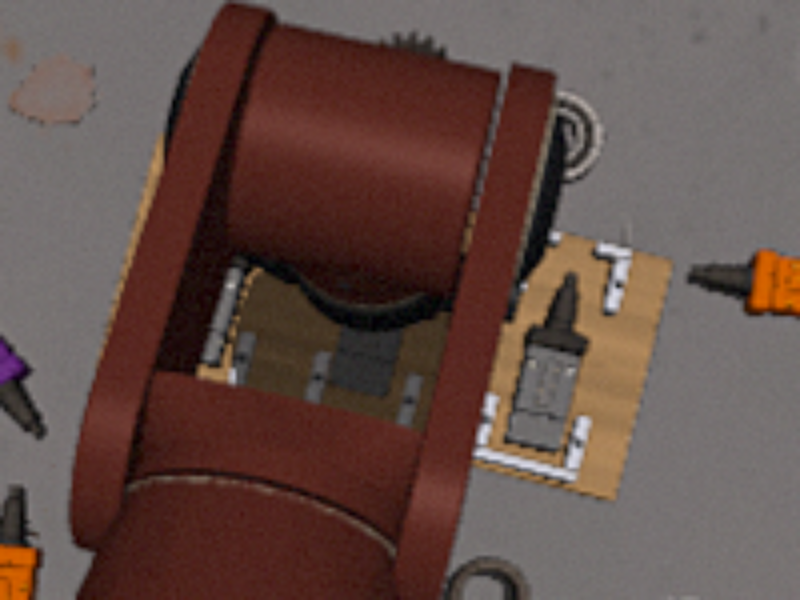

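```bash
python3 - <<'E'
from h import *
def inb(P): 
    c,s=np.cos(YAW),np.sin(YAW); return ((P[:,:2]-C0)@np.array([[c,-s],[s,c]])*1000).round(1)
print("pin end", inb(px2w("top",crop([(331,384),(391,397),(399,332)],(180,100),4),[.108]*3)))
print("side tail,shroud top near", inb(px2w("side",crop([(386,226),(93,268)],(270,150),6),[.098,.088])))
go(bw(0,0,.092),76.9)
o,t,R=state(); print("tcp",inb(t[None]))
E
```

```text
pin end [[-54.   12.2]
 [-53.1 -18.3]
 [-20.6 -14.2]]
side tail,shroud top near [[ 45.7  -2.7]
 [-52.1 -13.6]]
t 7.0833 tcp [ 0.552  -0.0423  0.0908] q [-0.211  0.014  1.898  0.     1.231 -1.552] yaz 76.87 F [-1.2 -0.3 -0.9] open 0.033
shift mm [-1.2 -0.4  1.3] turn deg [-0.03 -0.04  0.  ]
tcp [[-1.3  0.4]]
```

Pin end at about −53 mm and tail tip at +46 mm in board x, so the centre is near (−3.5, −2) mm. That is inside the slot's ±11 and ±5 mm play. I trim by +3.5 and +1 mm and lower.

```bash
python3 -m handwheel '[0.2,0.005,0.001,0.0035,0,0,0, 0.2,0.015,0.001,0.0035,0,0,0, 0.2,0.03,0.001,0.0035,0,0,0, 0.2,0.045,0.001,0.0035,0,0,0, 0.2,0.05,0.001,0.0035,0,0,0, 0.2,0.05,0.001,0.0035,0,0,0]'; python3 - <<'E'
from h import *
go(bw(0.0022,0.001,.012),76.9)
p,_=ctrl.get_image("side");cv2.imwrite("pics/s5.png",cv2.resize(p[165:265,270:370],None,fx=6,fy=6,interpolation=cv2.INTER_CUBIC))
E
```

```text
t: 7.58
tool_pos: [0.554, -0.0418, 0.0385]
tool_rot: [0.18, 1.568, -0.179]
contact_force: [-0.4, 0.2, -0.7]
opening: 0.0332
t 7.5833 tcp [ 0.554  -0.0418  0.0385] q [-0.209  0.093  1.914 -0.     1.139 -1.551] yaz 76.9 F [-0.4  0.2 -0.7] open 0.0332
shift mm [26.5 -0.4  1.9] turn deg [ 0.   -0.28  0.01]
```

View pics/s5.png

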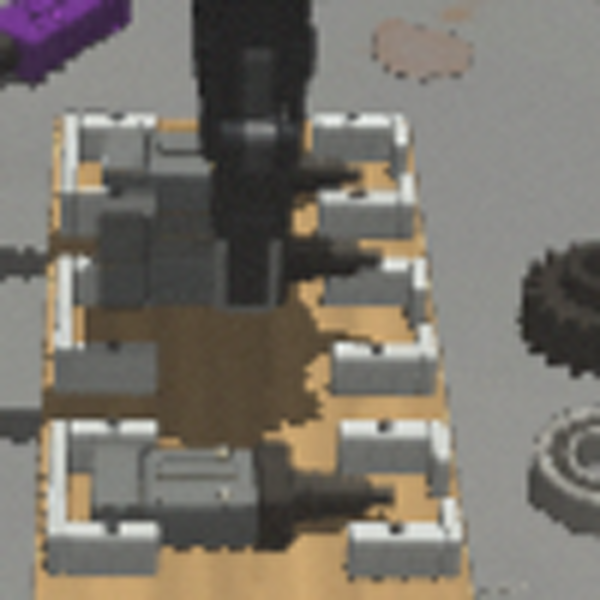

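The side view shows the connector over the middle slot, tail at (370,258) heading through the gap, level and parallel. Lowering further in small steps while watching the force.

```bash
python3 -m handwheel '[0.2,0.005,0,0.001,0,0,0, 0.2,0.013,0,0.001,0,0,0, 0.2,0.02,0,0.001,0,0,0, 0.2,0.024,0,0.001,0,0,0, 0.2,0.024,0,0.001,0,0,0, 0.2,0.024,0,0.001,0,0,0]'; python3 - <<'E'
from h import *
go(bw(0.0022,0.001,.0118),76.9)
p,_=ctrl.get_image("side");cv2.imwrite("pics/s6.png",cv2.resize(p[165:265,270:370],None,fx=6,fy=6,interpolation=cv2.INTER_CUBIC))
E
```

```text
t: 8.13
tool_pos: [0.5565, -0.0423, 0.0167]
tool_rot: [0.179, 1.564, -0.179]
contact_force: [0.5, -0.9, 0.1]
opening: 0.033
t 8.1333 tcp [ 0.5565 -0.0423  0.0167] q [-0.209  0.13   1.917  0.     1.096 -1.552] yaz 76.91 F [ 0.5 -0.9  0.1] open 0.033
shift mm [ 4.9 -0.4 -0.8] turn deg [ 0.01 -0.05  0.  ]
```

View pics/s6.png

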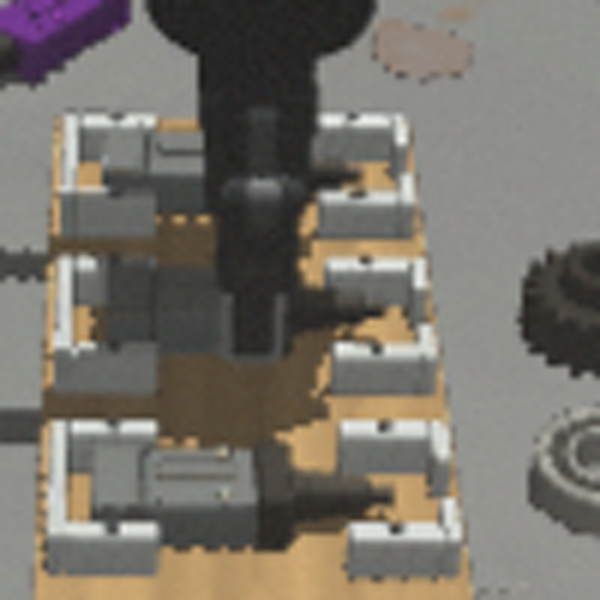

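It is inside the guides. The last 4.7 mm follow, then a force check before releasing.

```bash
python3 -m handwheel '[0.2,0.002,0,0,0,0,0, 0.2,0.0035,0,0,0,0,0, 0.2,0.0047,0,0,0,0,0, 0.2,0.0047,0,0,0,0,0, 0.2,0.0047,0,0,0,0,0]'; python3 - <<'E'
from h import *
go(bw(0.0022,0.001,.0118),76.9)
E
```

```text
t: 8.6
tool_pos: [0.5568, -0.0424, 0.0125]
tool_rot: [0.179, 1.563, -0.179]
contact_force: [0.1, 0.1, -1.3]
opening: 0.0334
t 8.6 tcp [ 0.5568 -0.0424  0.0125] q [-0.209  0.137  1.918  0.     1.087 -1.552] yaz 76.91 F [ 0.1  0.1 -1.3] open 0.0334
shift mm [ 0.7 -0.4 -1.1] turn deg [ 0.01 -0.01 -0.  ]
```

```bash
python3 -m handwheel '[0.2,0.0007,0,0,0,0,0, 0.2,0.0007,0,0,0,0,0, 0.45,0.0007,0,0,0,0,0, 0.55,0.0007,0,0,0,0,0, 0.7,0.0007,0,0,0,0,0, 0.85,0.0007,0,0,0,0,0, 0.85,0.0007,0,0,0,0,0, 0.85,0.0007,0,0,0,0,0, 0.85,0.0007,0,0,0,0,0]'; python3 - <<'E'
from h import *
go(bw(0.0022,0.001,.0118),76.9)
E
```

```text
t: 9.35
tool_pos: [0.5568, -0.0424, 0.0118]
tool_rot: [0.179, 1.563, -0.179]
contact_force: [0.9, -0.4, -0.6]
opening: 0.0724
t 9.35 tcp [ 0.5568 -0.0424  0.0118] q [-0.209  0.138  1.918  0.     1.086 -1.552] yaz 76.91 F [ 0.9 -0.4 -0.6] open 0.0724
shift mm [ 0.  -0.4 -1.2] turn deg [ 0.01 -0.   -0.  ]
```

```bash
python3 -m handwheel '[0.85,-0.005,0,0,0,0,0, 0.85,-0.02,0,0,0,0,0, 0.85,-0.045,0,0,0,0,0, 0.85,-0.08,0,0,0,0,0, 0.85,-0.12,0,0,0,0,0, 0.85,-0.16,0,0,0,0,0, 0.85,-0.2,0,0,0,0,0, 0.85,-0.22,0,-0.03,0,0,0, 0.85,-0.23,-0.03,-0.06,0,0,0, 0.85,-0.23,-0.065,-0.08,0,0,0, 0.85,-0.23,-0.1,-0.1,0,0,0, 0.85,-0.23,-0.14,-0.1,0,0,0]';python3 -m handwheel '[0.85,0,-0.04,0,0,0,0, 0.85,0,-0.08,-0.01,0,0,0, 0.85,0,-0.12,-0.02,0,0,0, 0.85,0,-0.15,-0.03,0,0,0, 0.85,0,-0.17,-0.03,0,0,0, 0.85,0,-0.17,-0.03,0,0,0]'; python3 - <<'E'
from h import *
go(bw(0,0,.2),76.9)
p,_=ctrl.get_image("side");cv2.imwrite("pics/s7.png",p)
cv2.imwrite("pics/s7c.png",cv2.resize(p[170:280,265:365],None,fx=5,fy=5,interpolation=cv2.INTER_CUBIC))
p,_=ctrl.get_image("top");cv2.imwrite("pics/t7.png",p)
cv2.imwrite("pics/t7c.png",cv2.resize(p[125:230,195:355],None,fx=5,fy=5,interpolation=cv2.INTER_CUBIC))
E
```

```text
t: 10.35
tool_pos: [0.4253, -0.1557, 0.2427]
tool_rot: [0.177, 1.562, -0.178]
contact_force: [1.5, -0.4, -0.3]
opening: 0.0725
t: 10.85
tool_pos: [0.3584, -0.3178, 0.2422]
tool_rot: [0.182, 1.563, -0.184]
contact_force: [-0.1, 0.4, -0.5]
opening: 0.0722
t 10.85 tcp [ 0.3584 -0.3178  0.2422] q [-8.800e-01 -3.150e-01  1.929e+00 -1.000e-03  1.527e+00 -2.218e+00] yaz 76.62 F [-0.1  0.4 -0.5] open 0.0722
shift mm [ 41.8 312.5 125.9] turn deg [-0.28  0.01  0.08]
```

View pics/t7c.png

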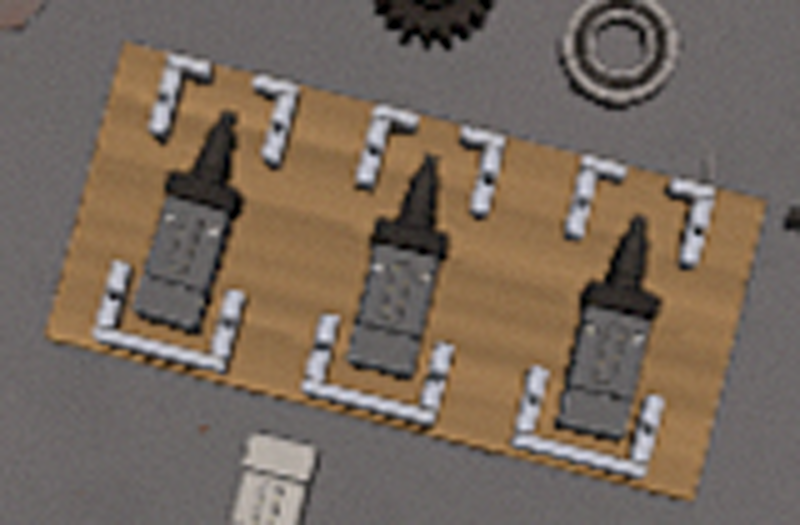

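View pics/s7c.png

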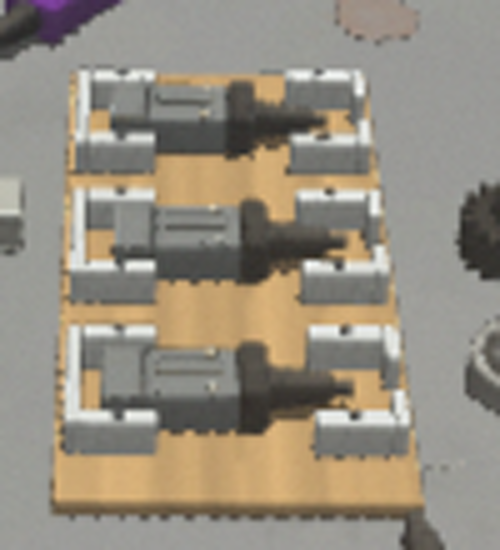

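Both views show the middle connector lying between its guides with its tail at (430,160) in the top crop, towards the gap like the other two. The other two are unchanged at (185,255) and (605,350). A depth check for flatness, then I hand in.

```bash
python3 - <<'E'
from h import *
p,d=ctrl.get_image("top"); c=ctrl.camera_params("top")
def zat(q):
    u,v=q; dd=np.median(d[v-1:v+2,u-1:u+2]); zs=np.linspace(-.01,.06,141); P=px2w("top",[q]*141,zs); zz=(P@c["R"].T+c["t"])[:,2]; return np.interp(-dd,-zz,zs).round(4)
print("mid shroud/block",zat((272,195)),zat((275,186)),zat((275,180)),"left",zat((229,186)),zat((232,173)),"right",zat((314,208)),zat((317,195)))
a=np.load("pics/top0.npy"); 
e=px2w("top",crop([(348,364),(408,378),(431,156)],(195,125),5),[.03,.03,.019]); cs,s=np.cos(YAW),np.sin(YAW)
print("pin corners, tail tip in board mm",((e[:,:2]-C0)@np.array([[cs,-s],[s,cs]])*1000).round(1))
p0=cv2.imread("pics/top0.png").astype(int); D=np.abs(p.astype(int)-p0).max(2)
print("change left/right conn px>40:",(D[145:200,215:248]>40).sum(),(D[165:218,300:332]>40).sum())
E
python3 - <<'E'
from station import ctrl
print(ctrl.finish_job()); print(ctrl.get_obs()["t"])
E
```

```text
mid shroud/block 0.0294 0.0291 0.031 left 0.029 0.0308 right 0.0287 0.0323
pin corners, tail tip in board mm [[-49.7  13.3]
 [-49.3 -13.6]
 [ 50.3   1.1]]
change left/right conn px>40: 0 0
the job is handed in; nothing more can be done
None
the job is handed in; nothing more can be done
```

The reversed connector, which was in the middle slot, is now turned end for end and back in its slot with its tail towards the gap. I gripped it across its block, lifted it 80 mm, turned it about 178° and lowered it between the guides. I then let go and moved the arm clear, and handed in about 11 s into the run.

**Last checks:**
- **Position:** the pin end is at x = −49.5 mm and the tail tip at +50 mm in the board frame. That puts its centre within about 1 mm of the slot's middle.
- **Flatness:** its top is at 29–31 mm, where 30 mm is expected and the other two read 29–32 mm.
- **Other connectors:** comparing the top pictures from before and after shows no change at either one.
- **Forces:** the wrist force readings I took stayed at 3 N or below.

**One slip:** I typed the very first row in millimetres instead of metres. The per-row limit held it to a 37 mm move in the intended direction, and nothing was touched.

No check failed or disagreed. The hand-in gave no verdict.

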